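# Dock the breath testers in their matching cradles

### The job

Put the blue and the orange breath tester each back in the sloping cradle of its own colour, lying on its back with the mouthpiece end up the slope and slid fully down against the foot stop. Then press each cradle's cover down, without forcing it, until the catch snaps and holds it shut. Leave the green tester and everything else on the desk where it is.

Things in the scene. Friction and masses are not known exactly. Their poses are not given: they have to be found in the camera images.
- tester_blue: Handheld breath tester, off-white with blue bands, rigid box 120 long x 52 wide x 30 mm thick (0.2 kg) plus a grey round mouthpiece socket (18 mm dia., 20 mm long) on one end. Lies on its back on the desk. Origin: centre of the box's underside (back); x along its length towards the mouthpiece, z out of the face with the black display. Total length: x from -60 to +80 mm.
- tester_blue_tip (a point): End of the mouthpiece socket of the blue tester, 80 mm along x and 15 mm above its underside.
- bed_blue: Sloping bed of the blue cradle (fixed stand; blue foot stop, cheeks and hinged cover), rising 28 deg away from the robot. Frame: x up the slope, y across, z square out of the bed; origin on the bed surface, middle of the foot stop's inner face, 30 mm above the desk. Bed 76 wide, 164 mm long; foot stop 19 mm high. Sides are free from x = 22 to 88 mm.
- seat_blue (a point): On the blue bed, 60 mm up from the foot stop: where the tester's origin is when home (back on the bed, tail against the foot stop, mouthpiece up the slope). Bed's axes. In bed mm: cheeks x 2 to 22, 17 high, 62 apart at the bed, flaring to about 68; latch post x 89 to 111, y 40 to 64, 40 high; hinge wall from x = 156.
- home_tip_blue (a point): Where the mouthpiece tip of the tester is when home in the blue cradle (140 mm up the slope, 15 mm above the bed).
- cover_blue (a joint): Hinge angle of the blue cradle's cover (rad): 0 shut and latched, grows as it opens, 1.9 fully open. It stays where it is left by friction. Near 0.25 its nose meets a sprung catch; pushed past about 0.09 (some 8 N at the free edge) it snaps to 0 and is held.
- cover_blue_edge (a point): Middle of the outer face of the blue cover, 58 mm from the hinge and 6 mm short of its free edge. Cover: flat plate 62 mm long, 72 mm wide, 3 mm thick; x away from its free edge towards the hinge, z out of the outer face. Shut, its outer face lies 36 mm above the bed.
- cover_blue_hinge (a point): Middle of the blue cover's hinge axis (along the bed's y), at bed x = 158 mm, z = 36 mm.
- tester_orange: Handheld breath tester, off-white with orange bands, rigid box 120 long x 52 wide x 30 mm thick (0.2 kg) plus a grey round mouthpiece socket (18 mm dia., 20 mm long) on one end. Lies on its back on the desk. Origin: centre of the box's underside (back); x along its length towards the mouthpiece, z out of the face with the black display. Total length: x from -60 to +80 mm.
- tester_orange_tip (a point): End of the mouthpiece socket of the orange tester, 80 mm along x and 15 mm above its underside.
- bed_orange: Sloping bed of the orange cradle (fixed stand; orange foot stop, cheeks and hinged cover), rising 28 deg away from the robot. Frame: x up the slope, y across, z square out of the bed; origin on the bed surface, middle of the foot stop's inner face, 30 mm above the desk. Bed 76 wide, 164 mm long; foot stop 19 mm high. Sides are free from x = 22 to 88 mm.
- seat_orange (a point): On the orange bed, 60 mm up from the foot stop: where the tester's origin is when home (back on the bed, tail against the foot stop, mouthpiece up the slope). Bed's axes. In bed mm: cheeks x 2 to 22, 17 high, 62 apart at the bed, flaring to about 68; latch post x 89 to 111, y 40 to 64, 40 high; hinge wall from x = 156.
- home_tip_orange (a point): Where the mouthpiece tip of the tester is when home in the orange cradle (140 mm up the slope, 15 mm above the bed).
- cover_orange (a joint): Hinge angle of the orange cradle's cover (rad): 0 shut and latched, grows as it opens, 1.9 fully open. It stays where it is left by friction. Near 0.25 its nose meets a sprung catch; pushed past about 0.09 (some 8 N at the free edge) it snaps to 0 and is held.
- cover_orange_edge (a point): Middle of the outer face of the orange cover, 58 mm from the hinge and 6 mm short of its free edge. Cover: flat plate 62 mm long, 72 mm wide, 3 mm thick; x away from its free edge towards the hinge, z out of the outer face. Shut, its outer face lies 36 mm above the bed.
- cover_orange_hinge (a point): Middle of the orange cover's hinge axis (along the bed's y), at bed x = 158 mm, z = 36 mm.
- tester_green: A third breath tester, same shape, green bands; its cradle is elsewhere: leave it alone. Origin and axes as the other testers.
- mug: White mug, 76 mm dia., 90 mm high, handle at +y; origin centre of its base. Leave alone.
- stapler: Red and black stapler, 150 x 36 x 46 mm, along x; origin centre of its base. Leave alone.
- tape_roll: Yellow tape roll lying flat between the cradles, 68 mm dia., 22 mm high; origin centre of its base. Leave alone.
- sanitiser: White hand sanitiser bottle, 68 mm dia., 170 mm high; origin centre of its base. Leave alone.
Things that resemble listed ones, but are neither listed nor needed, are in the scene too. Leave any pink or purple look-alike of the tester_orange alone.

How it is judged:
By the outcome, as a careful person would: the job done as asked, in the order asked, and still so for the second after the job is handed in, with the robot touching nothing.
It also fails if it takes over 72 s, if anything falls off the work surface, if the arm or the gripper's body presses on something with over 40 N, if the wrist force passes 120 N, or if a joint passes its speed limit or range.

### The arm

A 7-joint arm with a two-finger parallel gripper is mounted at the origin on the work surface. World frame = base frame: x ahead of the robot, y to its left, z up, the work surface at z = 0. Lengths are in m, angles in rad, forces in N, time in s.
With the tool pointing down it reaches from about 0.4 to 0.85 m from the base axis. Payload 10.4 kg.
Tool frame: the origin (TCP) lies at the very end of the fingers, on their centre line; the grasp point (between the pads) lies 19 mm behind it; z points along the fingers, y is the line along which they close (so a half turn about z gives the same grasp; the last joint's range is limited). The gripper opens to 87 mm and grips with 3 to 60 N. Pads are 19 mm wide; open, the fingers measure 117 mm over their backs; the gripper's body (75 mm by 190 mm) begins 51 mm behind the grasp point.
Start: joints at [-1.136, 0.332, -0.065, 1.46, 0.022, 1.35, -0.088], TCP at [0.276, 0.561, 0.223] pointing down, gripper open.
Joint ranges: [-2.6, 2.6], [-0.5, 2.12], [-1.47, 1.34], [0.16, 2.42], [-1.27, 4.41], [0.06, 2.06], [-2.6, 2.6]. Speed limits (rad/s): [2.22, 2.22, 2.79, 2.79, 3.14, 3.14, 3.14].

### API

Orientations are given as a unit quaternion [x, y, z, w].
In Python, from bench import * gives the robot as it stands.
- The arm moves only by the tool carry_out, never from a script. Its argument "deltas" is a list of rows, each an object with "hand": the finger opening in mm, from 0 to 87; "dp": the shift along the tool's x, y, z each as a share of 250 mm, from -1 to 1, a list of three; "spin": the turn about the tool's z as a share of pi rad, from -1 to 1. In form: [{"hand": hand, "dp": [dx, dy, dz], "spin": spin}, ...]. A call has 1 to 20 rows; each row is the pose to reach, as a shift and turn from the pose commanded when the call began, along the tool's axes at that moment, turning the shorter way round; what a row does not reach only later rows make up. A row lasts 1/10 s, in which the tool goes at most 50 mm and 8.59 degrees, less where a joint would pass 70% of its speed; a pose out of reach is approached as far as the arm can. A call with a number of a shift or a turn outside -1 to 1 is refused whole. A call with a gripper value outside its range is refused whole. The fingers move at their own pace and stop on an object; "force" is the grip in N (left out, the last holds). Time passes only in rows, so rows that repeat a pose let the fingers close. It gives the time, the measured TCP pose, the force, the opening and the grip force at its end, in the units of the state.
- read_state(): the state, without advancing time (a new reading comes with each control period).
- camera(name): name is "scene" or "side" or "wrist"; returns the picture (400x640x3 uint8, red, green, blue); there is no depth.
- get_calibration(name): a dict with "fx", "fy", "cx", "cy" (pixels), "R" (3x3) and "t" (3): a world point X has camera coordinates R X + t; the wrist camera has in their place "mount" (4x4, takes a point from camera to tool coordinates, whose origin is the TCP and whose axes are the flange's). Camera axes: x right, y down, z forward; pixel columns grow to the right and rows downward; lengths in m; the calibration is good to about 2 mm. A picture is of the moment at which its call begins: read the wrist's pose just before it. get_calibration takes no time and is no camera call.
- close_job(): hands the job in; it is judged then, once.
The state is a dict: "time": time; "joint_positions": joint angles; "joint_vel": joint speeds; "joint_torque": joint torques, N m; "ee_pos": TCP position; "eef_rot": TCP orientation; "ft_force": force on the tool from outside, world axes, zero at the start; "torque": the same for the moment, N m; "width": finger opening in m; "grip_force": force on a finger pad.
Only numpy, scipy, OpenCV 4.12 (cv2) and the standard library are available. Lean on these libraries where they do the work, as an engineer would, in place of code of your own. Each camera call takes 0.05 s, during which the arm holds its last target. There are 200 camera calls.

## Working session

There is one attempt and no reset: what is moved stays moved. The work goes in short steps, Python scripts to look and compute and a tool call to move; the robot and the scene stay as the last step left them, time stands still between calls to the robot, and variables do not carry over. Pictures are saved under pics/ and viewed, at most 10 in all, crops included, and the job is handed in when it is done.

Besides the shell and the picture viewer there is one more tool, called after "Emit:" as a command line: name --argument value ..., lists and objects as JSON in quotes. carry_out: Moves the arm, as the interface text tells. Its arguments: {"type":"object","properties":{"deltas":{"type":"array","items":{"type":"object","properties":{"hand":{"type":"number"},"dp":{"type":"array","items":{"type":"number","minimum":-1,"maximum":1}},"spin":{"type":"number","minimum":-1,"maximum":1}}}},"force":{"type":"number"}},"required":["deltas"]}

```bash
mkdir -p pics; ls
python3 - <<'E'
from bench import *
import cv2
s=read_state(); print(s['time'],s['ee_pos'],s['eef_rot'],s['ft_force'],s['width'])
for n in ['scene','side']:
    cv2.imwrite(f'pics/{n}0.png',cv2.cvtColor(camera(n),cv2.COLOR_RGB2BGR))
for n in ['scene','side','wrist']: print(n,get_calibration(n))
E
```

```text
pics
0.0 [0.27607978 0.56028221 0.22171861] [ 2.26906078e-01  9.73916376e-01 -7.12234825e-04 -1.30904013e-04] [-0.17238834  0.38742507  0.44029863] 0.08669508333299804
scene {'fx': 399.71093420909455, 'fy': 399.71093420909455, 'cx': 321.95401339251293, 'cy': 195.95246005732358, 'R': array([[ 0.73592446,  0.67686098, -0.01656505],
       [ 0.55839664, -0.62059549, -0.55050379],
       [-0.38289474,  0.39587934, -0.8346683 ]]), 't': array([-0.34224334, -0.22394373,  1.58252997])}
side {'fx': 366.1091256170887, 'fy': 366.1091256170887, 'cx': 318.74312246530314, 'cy': 198.64560509791662, 'R': array([[ 0.93220643, -0.36190786, -0.00372381],
       [-0.21166933, -0.5368168 , -0.81671526],
       [ 0.29357667,  0.76213544, -0.57702887]]), 't': array([-0.4701897 ,  0.18462964,  1.06352377])}
wrist {'fx': 340.06715757027297, 'fy': 340.06715757027297, 'cx': 320.4744309582191, 'cy': 201.83480530996354, 'mount': array([[ 1.53073385e-04, -9.57969678e-01, -2.86869435e-01,
         7.78629126e-02],
       [ 9.99999961e-01,  7.93511558e-05,  2.68614805e-04,
        -5.44908236e-04],
       [-2.34561417e-04, -2.86869465e-01,  9.57969652e-01,
        -1.61560848e-01],
       [ 0.00000000e+00,  0.00000000e+00,  0.00000000e+00,
         1.00000000e+00]])}
```

View pics/scene0.png

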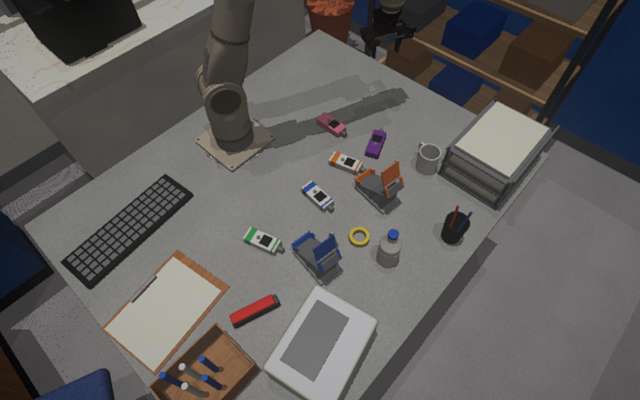

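View pics/side0.png

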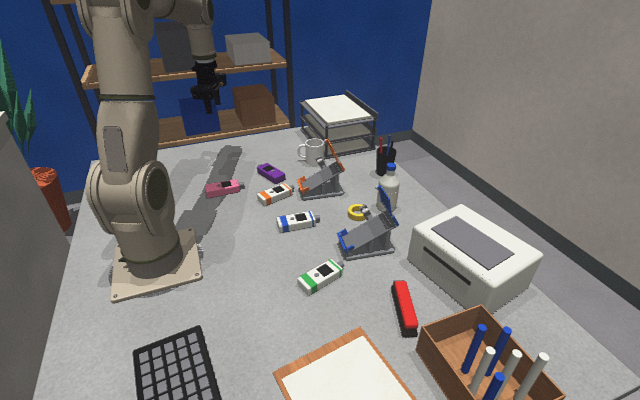

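The scene view shows the blue tester at (317,195), the orange tester at (347,161), the blue cradle at (318,255) and the orange cradle at (380,187). The green tester is at (262,240), and the pink and purple ones are decoys. In the side view the same items are at (297,221), (276,194), (368,235) and (322,182). I'll triangulate these roughly, then move in for wrist views.

```bash
cat > h.py <<'E'
from bench import *
import numpy as np, cv2
from scipy.spatial.transform import Rotation as Rn
def cam(n,s=None):
    c=get_calibration(n); K=np.array([[c['fx'],0,c['cx']],[0,c['fy'],c['cy']],[0,0,1]])
    if n!='wrist': return K,np.array(c['R']),np.array(c['t'])
    T=np.eye(4);T[:3,:3]=Rn.from_quat(s['eef_rot']).as_matrix();T[:3,3]=s['ee_pos']
    W=np.linalg.inv(T@np.array(c['mount'])); return K,W[:3,:3],W[:3,3]
def onz(C,px,z):
    K,R,t=C; px=np.atleast_2d(px).astype(float)
    d=(R.T@np.linalg.inv(K)@np.c_[px,np.ones(len(px))].T).T; o=-R.T@t
    return o+d*((z-o[2])/d[:,2])[:,None]
def proj(C,X):
    K,R,t=C; p=(K@(R@np.atleast_2d(X).T+t[:,None])).T; return p[:,:2]/p[:,2:]
def tri(C1,p1,C2,p2):
    P=[C[0]@np.c_[C[1],C[2]] for C in(C1,C2)]
    X=cv2.triangulatePoints(P[0],P[1],np.float64(p1).reshape(2,1),np.float64(p2).reshape(2,1)); return (X[:3]/X[3]).ravel()
def shot(n,f):
    s=read_state(); im=cv2.cvtColor(camera(n),cv2.COLOR_RGB2BGR); cv2.imwrite(f'pics/{f}.png',im); return s,im
def tool(s,w):  # world target -> dp shares
    return Rn.from_quat(s['eef_rot']).as_matrix().T@(np.array(w)-s['ee_pos'])/0.25
E
python3 - <<'E'
from h import *
A,B=cam('scene'),cam('side')
for n,p,q in [('tb',(317,195),(297,221)),('to',(347,161),(276,194)),('tg',(262,240),(321,275)),('cradb',(318,255),(368,235)),('crado',(380,187),(322,182)),('sanit',(392,235),(391,170)),('pink',(331,125),(224,188)),('purp',(376,143),(271,172)),('mug',(429,155),(313,150))]:
    print(n,tri(A,p,B,q).round(3), onz(A,p,.03)[0].round(3), onz(B,q,.03)[0].round(3))
s=read_state()
R=Rn.from_quat(s['eef_rot']).as_matrix();print(R.round(3))
E
```

```text
tb [0.431 0.011 0.02 ] [0.434 0.009 0.03 ] [ 0.429 -0.004  0.03 ]
to [0.411 0.198 0.015] [0.414 0.193 0.03 ] [0.408 0.168 0.03 ]
tg [ 0.418 -0.238  0.022] [ 0.421 -0.24   0.03 ] [ 0.415 -0.246  0.03 ]
cradb [ 0.598 -0.162  0.046] [ 0.592 -0.156  0.03 ] [ 0.608 -0.147  0.03 ]
crado [0.582 0.173 0.039] [0.576 0.182 0.03 ] [0.588 0.181 0.03 ]
sanit [ 0.752 -0.007  0.152] [0.723 0.058 0.03 ] [0.87  0.163 0.03 ]
pink [0.243 0.295 0.018] [0.25  0.288 0.03 ] [0.243 0.274 0.03 ]
purp [0.435 0.34  0.019] [0.439 0.333 0.03 ] [0.431 0.321 0.03 ]
mug [0.631 0.397 0.052] [0.622 0.417 0.03 ] [0.645 0.431 0.03 ]
[[-0.897  0.442 -0.001]
 [ 0.442  0.897 -0.001]
 [-0.    -0.001 -1.   ]]
```

Emit:
carry_out --deltas '[{"hand": 87, "dp": [-0.79, -0.77, -0.2], "spin": -0.146}, {"hand": 87, "dp": [-0.79, -0.77, -0.2], "spin": -0.146}, {"hand": 87, "dp": [-0.79, -0.77, -0.2], "spin": -0.146}, {"hand": 87, "dp": [-0.79, -0.77, -0.2], "spin": -0.146}, {"hand": 87, "dp": [-0.79, -0.77, -0.2], "spin": -0.146}, {"hand": 87, "dp": [-0.79, -0.77, -0.2], "spin": -0.146}, {"hand": 87, "dp": [-0.79, -0.77, -0.2], "spin": -0.146}, {"hand": 87, "dp": [-0.79, -0.77, -0.2], "spin": -0.146}]'

```text
time: 0.9
ee_pos: [0.3683, 0.3006, 0.2726]
eef_rot: [0.0, 1.0, 0.0, 0.0]
ft_force: [-0.3, 1.1, 0.1]
width: 0.087
grip_force: 0.0
```

Emit:
carry_out --deltas '[{"hand": 87, "dp": [-0.36, -0.96, 0], "spin": 0}, {"hand": 87, "dp": [-0.36, -0.96, 0], "spin": 0}, {"hand": 87, "dp": [-0.36, -0.96, 0], "spin": 0}, {"hand": 87, "dp": [-0.36, -0.96, 0], "spin": 0}, {"hand": 87, "dp": [-0.36, -0.96, 0], "spin": 0}, {"hand": 87, "dp": [-0.36, -0.96, 0], "spin": 0}, {"hand": 87, "dp": [-0.36, -0.96, 0], "spin": 0}]'

```text
time: 1.6
ee_pos: [0.4587, 0.0608, 0.2721]
eef_rot: [0.0, 1.0, -0.0, -0.0]
ft_force: [-1.1, 0.3, -0.6]
width: 0.0868
grip_force: 0.0
```

Run:
```python
from h import *
s,im=shot('wrist','w1'); print(s['ee_pos'],s['eef_rot'],s['time'])
import json; json.dump({k:np.array(s[k]).tolist() for k in('ee_pos','eef_rot')},open('w1.json','w'))
cv2.imwrite('pics/w1b.png',cv2.resize(im,None,fx=1.25,fy=1.25,interpolation=cv2.INTER_CUBIC))
```

```text
[0.45874788 0.06082517 0.27210763] [ 1.89824069e-04  9.99999915e-01 -1.13334176e-04 -3.46969113e-04] 1.6
```

View pics/w1b.png

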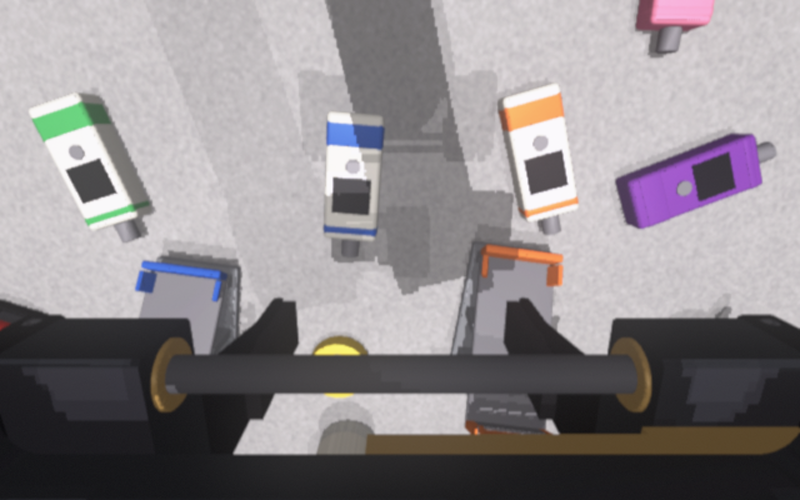

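The wrist view (at 1.25x scale) shows these top-face corners:
- **Blue tester:** (330,113), (383,118), (378,238), (325,232), with the mouthpiece down at (348,250).
- **Orange tester:** (502,100), (558,85), (577,207), (526,220), with the mouthpiece at (551,228).

The cradle foot stops are at (140–222, 263–275) and (484–562, 247–258). The fingers hide the rest of the cradles, so I'll move ahead for a clear view.

Emit:
carry_out --deltas '[{"hand": 87, "dp": [-0.68, -0.24, -0.2], "spin": 0}, {"hand": 87, "dp": [-0.68, -0.24, -0.2], "spin": 0}, {"hand": 87, "dp": [-0.68, -0.24, -0.2], "spin": 0}, {"hand": 87, "dp": [-0.68, -0.24, -0.2], "spin": 0}, {"hand": 87, "dp": [-0.68, -0.24, -0.2], "spin": 0}, {"hand": 87, "dp": [-0.68, -0.24, -0.2], "spin": 0}]'

```text
time: 2.25
ee_pos: [0.6287, 0.0035, 0.3211]
eef_rot: [-0.002, 1.0, 0.0, -0.001]
ft_force: [-0.8, -0.2, -0.0]
width: 0.0874
grip_force: 0.0
```

Run:
```python
from h import *
import json
s1=json.load(open('w1.json')); W=cam('wrist',s1)
for n,c in dict(b=[(330,113),(383,118),(378,238),(325,232)],o=[(502,100),(558,85),(577,207),(526,220)]).items():
    P=onz(W,np.array(c)/1.25,.03); e=np.roll(P,-1,0)-P
    d=(P[2]+P[3]-P[0]-P[1]); print(n,P.mean(0).round(4),'len',np.linalg.norm(e,axis=1).round(4),'yaw',np.degrees(np.arctan2(d[1],d[0])).round(1))
s,im=shot('wrist','w2'); print(s['ee_pos'],s['eef_rot'],s['time'])
json.dump({k:np.array(s[k]).tolist() for k in('ee_pos','eef_rot')},open('w2.json','w'))
cv2.imwrite('pics/w2b.png',cv2.resize(im,None,fx=1.25,fy=1.25,interpolation=cv2.INTER_CUBIC))
```

```text
b [0.4279 0.0161 0.03  ] len [0.048  0.1125 0.0521 0.111 ] yaw -4.2
o [0.4075 0.1904 0.03  ] len [0.0504 0.1135 0.0496 0.1139] yaw 15.5
[0.62867714 0.00347968 0.32107638] [-1.70577067e-03  9.99997901e-01  5.08966498e-05 -1.13372774e-03] 2.25
```

View pics/w2b.png

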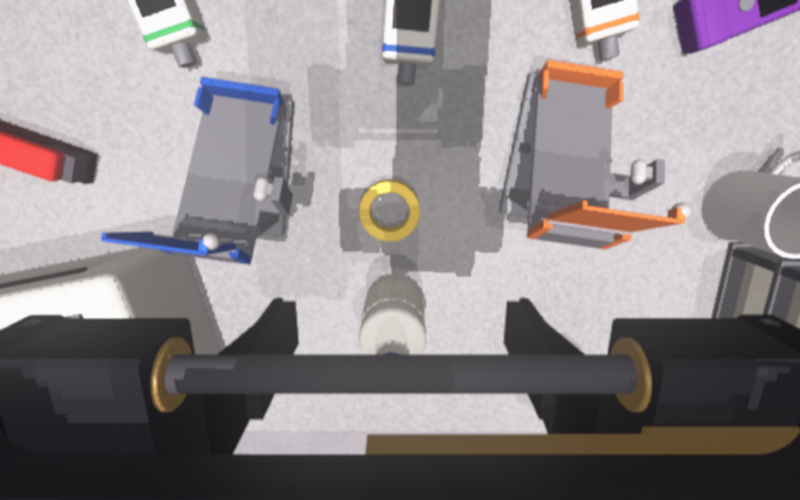

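The cradles are now clear. The blue foot stop runs from (203,80) to (281,92) with its latch post near (265,190), and the orange one from (545,63) to (622,72) with its post near (643,175). Both covers stand open, and the tape roll is at (389,211). I'll enlarge both cradles to get exact corners.

Run:
```python
from h import *
im=cv2.imread('pics/w2.png')
a=im[55:215,80:240];b=im[40:200,400:560]
cv2.imwrite('pics/w2c.png',cv2.resize(np.hstack([a,b]),None,fx=2.5,fy=2.5,interpolation=cv2.INTER_LANCZOS4))
```

```text
(no output)
```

View pics/w2c.png

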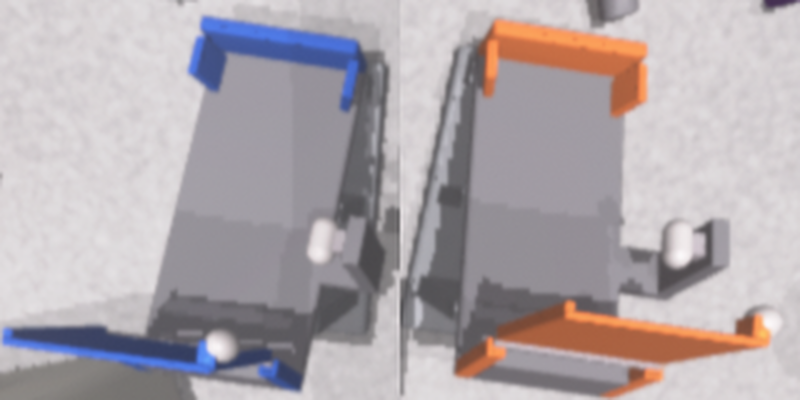

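Crop pixels at 2.5x, with offsets of (80,55) for blue and (400,40) for orange:
- **Blue:** the foot-to-bed line runs (226,53)–(335,69), the left cheek base ends at (217,91), and the bed edges are (190,165)–(150,330) and (345,115)–(317,300).
- **Orange:** the foot line runs (499,61)–(614,75), the right cheek base ends at (612,114), and the bed edges are (476,100)–(460,350) and (624,115)–(618,300).

The cover free edges run (5,333)–(205,360) for blue and (568,303)–(768,322) for orange.

```bash
cat > fit.py <<'E'
from h import *
import json
from scipy.optimize import least_squares
W=cam('wrist',json.load(open('w2.json')))
def pose(v):
    return Rn.from_euler('z',v[2]).as_matrix()@Rn.from_euler('y',-np.radians(28)).as_matrix(), np.array([v[0],v[1],.03])
def inplane(v,px):
    R,o=pose(v); K,Rc,tc=W; c=R.T@(-Rc.T@tc-o)
    d=(R.T@Rc.T@np.linalg.inv(K)@np.c_[px,np.ones(len(px))].T).T
    return c-d*(c[2]/d[:,2])[:,None]
# px, bed x or None, bed y or None
D={'b':([80,55],[(226,53,0,-31),(280,61,0,None),(335,69,0,None),(217,91,22,-31),(190,165,None,-38),(170,250,None,-38),(150,330,None,-38),(345,115,None,38),(330,210,None,38),(317,300,None,38)],[.52,-.15,0],[(5,333,-36),(205,360,36)]),
'o':([400,40],[(499,61,0,None),(555,68,0,None),(614,75,0,31),(612,114,22,31),(476,100,None,-38),(468,220,None,-38),(460,350,None,-38),(624,115,None,38),(621,200,None,38),(618,300,None,38)],[.52,.15,0],[(568,303,-36),(768,322,36)])}
out={}
if __name__=='__main__':
  for n,(off,pts,x0,cv) in D.items():
    px=np.array([[(p[0]-(400 if n=='o' else 0))/2.5+off[0],p[1]/2.5+off[1]] for p in pts])
    def res(v):
        q=inplane(v,px); r=[]
        for k,p in enumerate(pts):
            if p[2] is not None: r.append(q[k,0]*1e3-p[2])
            if p[3] is not None: r.append(q[k,1]*1e3-p[3])
        return r
    f=least_squares(res,x0,x_scale=.01,loss='soft_l1'); R,o=pose(f.x)
    print(n,f.x[:2].round(4),np.degrees(f.x[2]).round(1),np.round(res(f.x),1))
    def rc(a):
        X=[R@(np.array([158-62*np.cos(a[0]),p[2],36+62*np.sin(a[0])])/1e3)+o for p in cv]
        return (proj(W,X)-[[(p[0]-(400 if n=='o' else 0))/2.5+off[0],p[1]/2.5+off[1]] for p in cv]).ravel()
    g=least_squares(rc,[1.5]); print(' cover',g.x,g.fun.round(1))
    for nm,b in dict(seat=(60,0,0),tip=(140,0,15),hinge=(158,0,36),edge_open=(158-58*np.cos(g.x[0]),0,36+58*np.sin(g.x[0])),edge_shut=(100,0,36)).items():
        print('  ',nm,(R@(np.array(b)/1e3)+o).round(4))
    out[n]=f.x.tolist()
  json.dump(out,open('beds.json','w'))
E
python3 fit.py
```

```text
b [ 0.5259 -0.1552] -6.9 [-0.3  0.5  0.3  0.7 -1.3  0.2  2.1  1.6  0.6 -4.9 -3.7 -2.1]
 cover [1.76468688] [ 2.1  1.   5.4 -0. ]
   seat [ 0.5785 -0.1615  0.0582]
   tip [ 0.6416 -0.1692  0.109 ]
   hinge [ 0.6476 -0.1699  0.136 ]
   edge_open [ 0.6309 -0.1679  0.1915]
   edge_shut [ 0.5968 -0.1637  0.1087]
o [0.5096 0.1767] -7.6 [ 1.1  0.4 -0.6  0.8 -1.   0.2  0.8  0.4  0.4 -0.7 -1.2 -1.6]
 cover [1.59425123] [-0.7 -1.8 -0.2  1.8]
   seat [0.5622 0.1697 0.0582]
   tip [0.6252 0.1613 0.109 ]
   hinge [0.6312 0.1605 0.136 ]
   edge_open [0.6054 0.1639 0.1878]
   edge_shut [0.5804 0.1672 0.1087]
```

Emit:
carry_out --deltas '[{"hand": 87, "dp": [0.855, 0.054, 0.4], "spin": 0.023}, {"hand": 87, "dp": [0.855, 0.054, 0.4], "spin": 0.023}, {"hand": 87, "dp": [0.855, 0.054, 0.4], "spin": 0.023}, {"hand": 87, "dp": [0.855, 0.054, 0.4], "spin": 0.023}, {"hand": 87, "dp": [0.855, 0.054, 0.4], "spin": 0.023}, {"hand": 87, "dp": [0.855, 0.054, 1.0], "spin": 0.023}, {"hand": 87, "dp": [0.855, 0.054, 1.0], "spin": 0.023}, {"hand": 87, "dp": [0.855, 0.054, 1.0], "spin": 0.023}, {"hand": 87, "dp": [0.855, 0.054, 1.0], "spin": 0.023}, {"hand": 87, "dp": [0.855, 0.054, 1.0], "spin": 0.023}]'

```text
time: 3.3
ee_pos: [0.4142, 0.0151, 0.0735]
eef_rot: [0.035, 0.999, 0.0, -0.0]
ft_force: [-0.0, -0.4, 0.6]
width: 0.087
grip_force: 0.0
```

Emit:
carry_out --deltas '[{"hand": 87, "dp": [0, 0, 0.12], "spin": 0}, {"hand": 87, "dp": [0, 0, 0.25], "spin": 0}, {"hand": 87, "dp": [0, 0, 0.25], "spin": 0}, {"hand": 87, "dp": [0, 0, 0.25], "spin": 0}, {"hand": 40, "dp": [0, 0, 0.25], "spin": 0}, {"hand": 40, "dp": [0, 0, 0.25], "spin": 0}, {"hand": 40, "dp": [0, 0, 0.25], "spin": 0}, {"hand": 40, "dp": [0, 0, 0.25], "spin": 0}, {"hand": 40, "dp": [0, 0, 0.25], "spin": 0}]' --force 25

```text
time: 4.2
ee_pos: [0.4149, 0.0143, 0.0102]
eef_rot: [0.036, 0.999, 0.0, 0.0]
ft_force: [-1.1, 0.4, -0.6]
width: 0.0549
grip_force: 0.0
```

```bash
cat > plan.py <<'E'
from h import *
import json,sys
from fit import pose
def tcp(n,s,phi,h=0,back=0,off=(-73,20),drop=.011):
    """TCP world with nose edge at bed x=s mm, tester nose-down by phi deg relative to bed, raised h mm"""
    R,o=pose(json.load(open('beds.json'))[n]); p=np.radians(phi)
    b=np.array([s+off[0]*np.cos(p)+off[1]*np.sin(p),0,-off[0]*np.sin(p)+off[1]*np.cos(p)])/1e3
    return R@b+o+[0,0,-drop+h/1e3]
def show(n,L):
    st=read_state(); print(np.round(st['ee_pos'],4),st['width'],st['grip_force'],st['ft_force'])
    Rm=Rn.from_quat(st['eef_rot']).as_matrix(); print('toolx yaw',np.degrees(np.arctan2(Rm[1,0],Rm[0,0])).round(2))
    for a in L:
        w=tcp(n,*a); print(a,w.round(4),tool(st,w).round(3))
E
python3 - <<'E'
from plan import *
show('b',[(102,28,100),(102,28,6),(132,0,0),(120,0,0)])
E
```

```text
[0.4149 0.0143 0.0102] 0.05489104716522832 0.014072747435420752 [-1.05349189  0.37774662 -0.56650775]
toolx yaw 175.91
(102, 28, 100) [ 0.5428 -0.1572  0.1869] [-0.56  -0.648 -0.707]
(102, 28, 6) [ 0.5428 -0.1572  0.0929] [-0.559 -0.648 -0.331]
(132, 0, 0) [ 0.5683 -0.1603  0.0644] [-0.662 -0.653 -0.216]
(120, 0, 0) [ 0.5578 -0.159   0.0587] [-0.62  -0.651 -0.194]
```

Emit:
carry_out --deltas '[{"hand": 40, "dp": [0, 0, 0], "spin": 0}, {"hand": 40, "dp": [0, 0, 0], "spin": 0}, {"hand": 40, "dp": [0, 0, -0.2], "spin": 0}, {"hand": 40, "dp": [0, 0, -0.4], "spin": 0}, {"hand": 40, "dp": [-0.15, -0.2, -0.5], "spin": 0.0155}, {"hand": 40, "dp": [-0.3, -0.4, -0.5], "spin": 0.0155}, {"hand": 40, "dp": [-0.44, -0.56, -0.5], "spin": 0.0155}, {"hand": 40, "dp": [-0.44, -0.648, -0.5], "spin": 0.0155}, {"hand": 40, "dp": [-0.44, -0.648, -0.5], "spin": 0.0155}, {"hand": 40, "dp": [-0.44, -0.648, -0.5], "spin": 0.0155}]'

```text
time: 5.2
ee_pos: [0.5124, -0.1564, 0.1342]
eef_rot: [0.061, 0.998, -0.0, -0.001]
ft_force: [-0.5, 0.6, -2.2]
width: 0.0519
grip_force: 25.0
```

Run:
```python
from plan import *
show('b',[(80,28,6),(102,28,6),(117,14,0),(132,0,0),(119,0,0)])
s,im=shot('wrist','w3'); sd,im2=shot('side','s3')
cv2.imwrite('pics/w3b.png',np.hstack([im[0:300,60:360],cv2.resize(im2[150:300,280:430],(300,300),interpolation=cv2.INTER_CUBIC)]))
```

```text
[ 0.5124 -0.1564  0.1342] 0.05194849983495558 24.998996257781982 [-0.48485632  0.62062835 -2.15732846]
toolx yaw 172.97
(80, 28, 6) [ 0.5236 -0.1549  0.0826] [-0.044  0.012  0.207]
(102, 28, 6) [ 0.5428 -0.1572  0.0929] [-0.122  0.012  0.165]
(117, 14, 0) [ 0.5533 -0.1585  0.0757] [-0.164  0.012  0.234]
(132, 0, 0) [ 0.5683 -0.1603  0.0644] [-0.224  0.012  0.279]
(119, 0, 0) [ 0.5569 -0.1589  0.0583] [-0.179  0.012  0.304]
```

View pics/w3b.png

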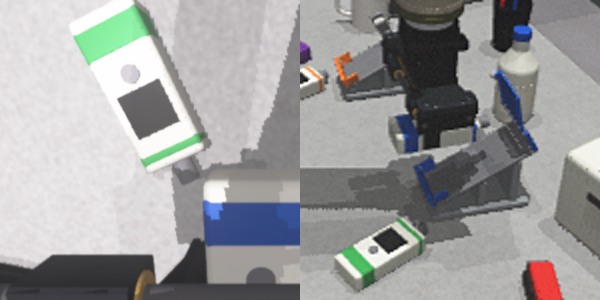

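The blue tester is held level between the fingers above the foot of the blue cradle (right half of the image, around (440,135)). It is aligned with the bed, so I'll lower it and rotate it onto the slope.

Emit:
carry_out --deltas '[{"hand": 40, "dp": [0, 0.012, 0.1], "spin": 0}, {"hand": 40, "dp": [0, 0.012, 0.165], "spin": 0}, {"hand": 40, "dp": [-0.06, 0.012, 0.165], "spin": 0}, {"hand": 40, "dp": [-0.122, 0.012, 0.165], "spin": 0}, {"hand": 40, "dp": [-0.122, 0.012, 0.19], "spin": 0}, {"hand": 40, "dp": [-0.136, 0.012, 0.205], "spin": 0}, {"hand": 40, "dp": [-0.15, 0.012, 0.22], "spin": 0}, {"hand": 40, "dp": [-0.164, 0.012, 0.234], "spin": 0}, {"hand": 40, "dp": [-0.18, 0.012, 0.245], "spin": 0}, {"hand": 40, "dp": [-0.194, 0.012, 0.256], "spin": 0}, {"hand": 40, "dp": [-0.208, 0.012, 0.267], "spin": 0}, {"hand": 40, "dp": [-0.224, 0.012, 0.276], "spin": 0}, {"hand": 40, "dp": [-0.224, 0.012, 0.279], "spin": 0}]'

```text
time: 6.6
ee_pos: [0.5686, -0.1585, 0.0652]
eef_rot: [0.06, 0.998, 0.0, -0.001]
ft_force: [-7.4, 3.5, 11.1]
width: 0.0522
grip_force: 25.0
```

Run:
```python
from plan import *
show('b',[(132,0,0),(119,0,0)])
sd,im2=shot('side','s4'); s,im=shot('scene','c4')
cv2.imwrite('pics/s4b.png',np.hstack([cv2.resize(im2[180:280,310:420],(660,600),interpolation=cv2.INTER_CUBIC)]))
```

```text
[ 0.5686 -0.1585  0.0652] 0.05217320558094274 25.01504688989371 [-7.35599887  3.45227577 11.05119482]
toolx yaw 173.13
(132, 0, 0) [ 0.5683 -0.1603  0.0644] [ 0.    -0.007  0.003]
(119, 0, 0) [ 0.5569 -0.1589  0.0583] [ 0.046 -0.007  0.028]
```

View pics/s4b.png

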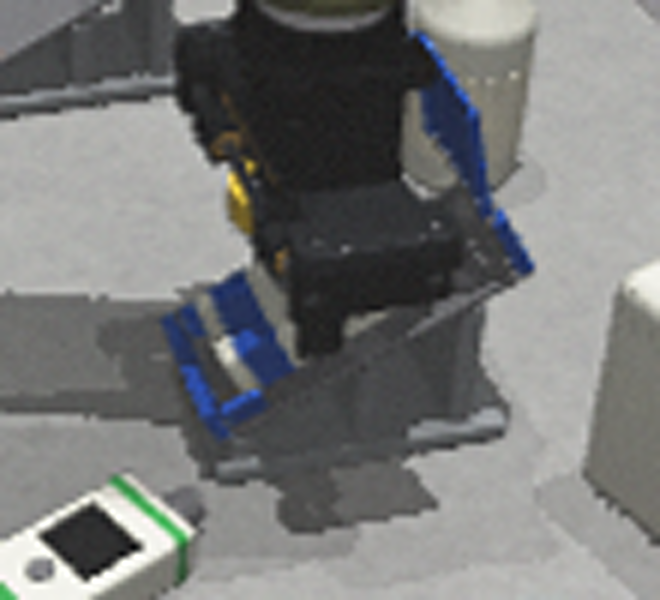

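The blue tester now lies along the slope, with its tail about 13 mm short of the foot stop (crop around (230,350)). I'll slide it down and release it.

Emit:
carry_out --deltas '[{"hand": 40, "dp": [0.015, 0, 0.006], "spin": 0}, {"hand": 40, "dp": [0.03, 0, 0.014], "spin": 0}, {"hand": 40, "dp": [0.045, 0, 0.022], "spin": 0}, {"hand": 40, "dp": [0.06, 0, 0.03], "spin": 0}, {"hand": 40, "dp": [0.06, 0, 0.03], "spin": 0}]' --force 12

```text
time: 7.2
ee_pos: [0.5571, -0.1581, 0.0596]
eef_rot: [0.06, 0.998, -0.001, 0.004]
ft_force: [8.2, -2.5, 3.7]
width: 0.0524
grip_force: 12.0
```

Emit:
carry_out --deltas '[{"hand": 80, "dp": [0, 0, 0], "spin": 0}, {"hand": 80, "dp": [0, 0, 0], "spin": 0}, {"hand": 80, "dp": [0, 0, 0], "spin": 0}, {"hand": 80, "dp": [0, 0, 0], "spin": 0}, {"hand": 80, "dp": [0, 0, -0.15], "spin": 0}, {"hand": 80, "dp": [0, 0, -0.35], "spin": 0}, {"hand": 80, "dp": [0, 0, -0.55], "spin": 0}, {"hand": 80, "dp": [0, 0.1, -0.75], "spin": 0}, {"hand": 80, "dp": [0, 0.3, -0.8], "spin": 0}, {"hand": 80, "dp": [0, 0.5, -0.8], "spin": 0}, {"hand": 80, "dp": [0, 0.5, -0.8], "spin": 0}]'

```text
time: 8.3
ee_pos: [0.5698, -0.0251, 0.2579]
eef_rot: [0.055, 0.998, 0.002, 0.0]
ft_force: [-0.3, -0.5, -0.4]
width: 0.0801
grip_force: 0.0
```

Run:
```python
from plan import *
s,im=shot('wrist','w5'); sd,im2=shot('side','s5')
print(s['ee_pos'],s['eef_rot'],s['ft_force'],s['time'])
cv2.imwrite('pics/w5b.png',np.hstack([cv2.resize(im[0:250,0:250],(500,500)),cv2.resize(im2[190:290,330:390],(300,500),interpolation=cv2.INTER_CUBIC)]))
```

```text
[ 0.56975023 -0.02514825  0.257916  ] [5.52734868e-02 9.98470060e-01 1.53707712e-03 1.37042129e-04] [-0.27068877 -0.48485449 -0.37483803] 8.3
```

View pics/w5b.png

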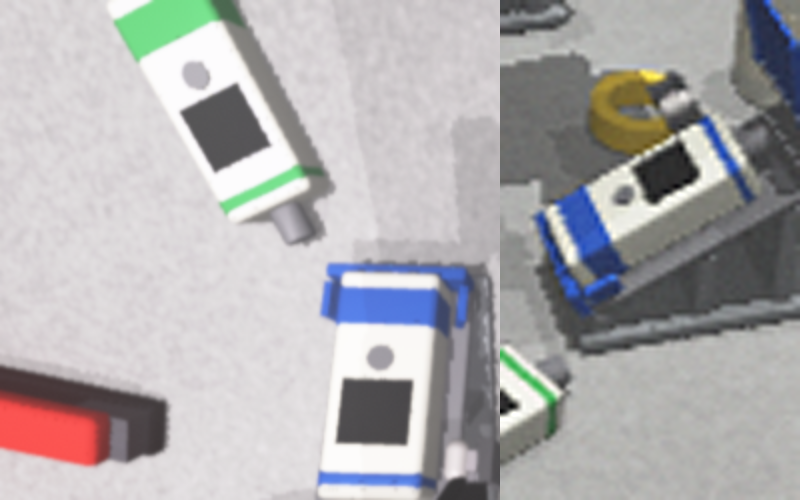

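The blue tester is home, its tail tight to the foot stop and between the cheeks. The green tester and stapler are untouched. Next is orange.

Emit:
carry_out --deltas '[{"hand": 87, "dp": [0.797, 0.758, 0], "spin": -0.124}, {"hand": 87, "dp": [0.797, 0.758, 0], "spin": -0.124}, {"hand": 87, "dp": [0.797, 0.758, 0], "spin": -0.124}, {"hand": 87, "dp": [0.797, 0.758, 0], "spin": -0.124}, {"hand": 87, "dp": [0.797, 0.758, 0.1], "spin": -0.124}, {"hand": 87, "dp": [0.797, 0.758, 0.3], "spin": -0.124}, {"hand": 87, "dp": [0.797, 0.758, 0.5], "spin": -0.124}, {"hand": 87, "dp": [0.797, 0.758, 0.71], "spin": -0.124}, {"hand": 87, "dp": [0.797, 0.758, 0.71], "spin": -0.124}, {"hand": 87, "dp": [0.797, 0.758, 0.71], "spin": -0.124}]'

```text
time: 9.4
ee_pos: [0.3925, 0.1763, 0.0777]
eef_rot: [-0.133, 0.991, -0.002, -0.002]
ft_force: [-0.2, 0.5, 0.6]
width: 0.0872
grip_force: 0.0
```

Run:
```python
from plan import *
st=read_state();Rm=Rn.from_quat(st['eef_rot']).as_matrix();print(st['ee_pos'],np.degrees(np.arctan2(Rm[1,0],Rm[0,0])),tool(st,[.395,.187,.009]))
```

```text
[0.39248937 0.1763447  0.07771039] -164.6902176431726 [-0.02236424  0.03910809  0.27463739]
```

Emit:
carry_out --deltas '[{"hand": 87, "dp": [-0.022, 0.039, 0], "spin": 0}, {"hand": 87, "dp": [-0.022, 0.039, 0.14], "spin": 0}, {"hand": 87, "dp": [-0.022, 0.039, 0.272], "spin": 0}, {"hand": 87, "dp": [-0.022, 0.039, 0.272], "spin": 0}, {"hand": 87, "dp": [-0.022, 0.039, 0.272], "spin": 0}, {"hand": 40, "dp": [-0.022, 0.039, 0.272], "spin": 0}, {"hand": 40, "dp": [-0.022, 0.039, 0.272], "spin": 0}, {"hand": 40, "dp": [-0.022, 0.039, 0.272], "spin": 0}, {"hand": 40, "dp": [-0.022, 0.039, 0.272], "spin": 0}, {"hand": 40, "dp": [-0.022, 0.039, 0.272], "spin": 0}, {"hand": 40, "dp": [-0.022, 0.039, 0.272], "spin": 0}, {"hand": 40, "dp": [-0.022, 0.039, 0.272], "spin": 0}, {"hand": 40, "dp": [-0.022, 0.039, 0.272], "spin": 0}]' --force 25

```text
time: 10.7
ee_pos: [0.3967, 0.1899, 0.0125]
eef_rot: [-0.134, 0.991, 0.0, 0.0]
ft_force: [-1.6, -0.3, 6.5]
width: 0.0518
grip_force: 25.0
```

Run:
```python
from plan import *
show('o',[(72,28,50)])
```

```text
[0.3967 0.1899 0.0125] 0.05176409028568007 24.99918222427368 [-1.55167197 -0.27716349  6.54592874]
toolx yaw -164.56
(72, 28, 50) [0.5003 0.1779 0.1228] [-0.387 -0.157 -0.441]
```

Emit:
carry_out --deltas '[{"hand": 40, "dp": [0, 0, -0.15], "spin": 0}, {"hand": 40, "dp": [0, 0, -0.3], "spin": 0.04}, {"hand": 40, "dp": [0, 0, -0.441], "spin": 0.128}, {"hand": 40, "dp": [-0.2, -0.08, -0.441], "spin": 0.128}, {"hand": 40, "dp": [-0.387, -0.157, -0.441], "spin": 0.128}, {"hand": 40, "dp": [-0.387, -0.157, -0.441], "spin": 0.128}, {"hand": 40, "dp": [-0.387, -0.157, -0.441], "spin": 0.128}, {"hand": 40, "dp": [-0.387, -0.157, -0.441], "spin": 0.128}]'

```text
time: 11.5
ee_pos: [0.4991, 0.1778, 0.1218]
eef_rot: [0.066, 0.998, -0.0, -0.001]
ft_force: [-0.8, 0.8, -2.5]
width: 0.0516
grip_force: 25.0
```

Run:
```python
from plan import *
show('o',[(80,28,6),(102,28,6),(117,14,0),(132,0,0),(119,0,0)])
s,im=shot('wrist','w6'); sd,im2=shot('side','s6')
cv2.imwrite('pics/w6b.png',np.hstack([im[50:350,160:480],cv2.resize(im2[100:220,230:358],(480,450),interpolation=cv2.INTER_CUBIC)[:300]]))
```

```text
[0.4991 0.1778 0.1218] 0.05157162697210367 24.997972548007965 [-0.78068247  0.82724441 -2.46825826]
toolx yaw 172.42
(80, 28, 6) [0.5073 0.177  0.0826] [-0.033  0.001  0.157]
(102, 28, 6) [0.5266 0.1744 0.0929] [-0.111  0.001  0.115]
(117, 14, 0) [0.537  0.173  0.0757] [-0.153  0.001  0.184]
(132, 0, 0) [0.552  0.171  0.0644] [-0.214  0.001  0.229]
(119, 0, 0) [0.5406 0.1726 0.0583] [-0.168  0.001  0.254]
```

View pics/w6b.png

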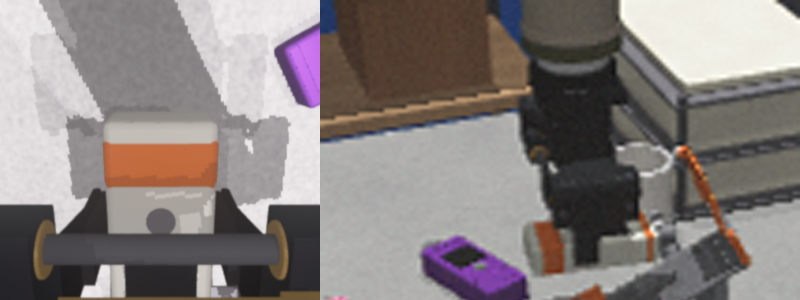

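The orange tester is held level and straight between the fingers, tail toward the robot, clear of its cradle. I'll run the same path as for blue.

Emit:
carry_out --deltas '[{"hand": 40, "dp": [0, 0.001, 0.06], "spin": 0}, {"hand": 40, "dp": [0, 0.001, 0.11], "spin": 0}, {"hand": 40, "dp": [-0.055, 0.001, 0.11], "spin": 0}, {"hand": 40, "dp": [-0.111, 0.001, 0.11], "spin": 0}, {"hand": 40, "dp": [-0.111, 0.001, 0.132], "spin": 0}, {"hand": 40, "dp": [-0.125, 0.001, 0.147], "spin": 0}, {"hand": 40, "dp": [-0.139, 0.001, 0.162], "spin": 0}, {"hand": 40, "dp": [-0.153, 0.001, 0.176], "spin": 0}, {"hand": 40, "dp": [-0.169, 0.001, 0.187], "spin": 0}, {"hand": 40, "dp": [-0.184, 0.001, 0.198], "spin": 0}, {"hand": 40, "dp": [-0.198, 0.001, 0.209], "spin": 0}, {"hand": 40, "dp": [-0.214, 0.001, 0.22], "spin": 0}, {"hand": 40, "dp": [-0.214, 0.001, 0.223], "spin": 0}]'

```text
time: 12.9
ee_pos: [0.5513, 0.1717, 0.0666]
eef_rot: [0.066, 0.998, 0.0, -0.002]
ft_force: [-9.9, -1.5, 16.6]
width: 0.0515
grip_force: 25.0
```

Emit:
carry_out --deltas '[{"hand": 40, "dp": [0.015, 0, 0.006], "spin": 0}, {"hand": 40, "dp": [0.03, 0, 0.014], "spin": 0}, {"hand": 40, "dp": [0.045, 0, 0.022], "spin": 0}, {"hand": 40, "dp": [0.06, 0, 0.03], "spin": 0}, {"hand": 40, "dp": [0.06, 0, 0.03], "spin": 0}]' --force 12

```text
time: 13.4
ee_pos: [0.5419, 0.1727, 0.0615]
eef_rot: [0.067, 0.998, 0.001, 0.004]
ft_force: [9.9, -2.4, 8.5]
width: 0.052
grip_force: 12.0
```

Emit:
carry_out --deltas '[{"hand": 80, "dp": [0, 0, 0], "spin": 0}, {"hand": 80, "dp": [0, 0, 0], "spin": 0}, {"hand": 80, "dp": [0, 0, 0], "spin": 0}, {"hand": 80, "dp": [0, 0, 0], "spin": 0}, {"hand": 80, "dp": [0, 0, -0.15], "spin": 0}, {"hand": 80, "dp": [0, 0, -0.35], "spin": 0}, {"hand": 80, "dp": [0, 0, -0.55], "spin": 0}, {"hand": 0, "dp": [0, -0.1, -0.75], "spin": 0}, {"hand": 0, "dp": [0, -0.3, -0.8], "spin": 0}, {"hand": 0, "dp": [0, -0.5, -0.8], "spin": 0}, {"hand": 0, "dp": [0, -0.5, -0.8], "spin": 0}, {"hand": 0, "dp": [0, -0.5, -0.8], "spin": 0}]'

```text
time: 14.6
ee_pos: [0.5218, 0.0475, 0.2594]
eef_rot: [0.068, 0.998, 0.0, 0.0]
ft_force: [0.3, -0.1, 0.8]
width: 0.0479
grip_force: 0.0
```

```bash
cat > chk.py <<'E'
from plan import *
def chk(n,im,st):
    R,o=pose(json.load(open('beds.json'))[n]); C=cam('wrist',st)
    xs=np.arange(-15,165,.5); ys=np.arange(-45,45,.5)
    G=np.array([[x,y,30] for x in xs for y in ys])/1e3
    p=proj(C,G@R.T+o).astype(np.float32).reshape(len(xs),len(ys),2)
    r=cv2.remap(im,p[...,0],p[...,1],cv2.INTER_LINEAR); cv2.imwrite(f'pics/r_{n}.png',r)
    g=r.max(2); w=g[(xs>40)&(xs<120)][:,abs(ys)<27]; m=w<75
    i,j=np.nonzero(m); print(n,'display centroid bed',xs[xs>40][i].mean().round(1),ys[abs(ys)<27][j].mean().round(1),m.sum())
    return r
if __name__=='__main__':
    s5=dict(ee_pos=[0.56975023,-0.02514825,0.257916],eef_rot=[5.52734868e-02,9.98470060e-01,1.53707712e-03,1.37042129e-04])
    a=chk('b',cv2.imread('pics/w5.png'),s5)
    s,im=shot('wrist','w7'); print(s['ee_pos'],s['ft_force'],s['time'],s['width'])
    b=chk('o',im,s); side=cv2.imread('pics/s5.png')
    sd,im2=shot('side','s7')
    cv2.imwrite('pics/w7b.png',np.hstack([cv2.resize(np.hstack([a,b]),(360,360)),cv2.resize(im2[120:210,270:360],(360,360),interpolation=cv2.INTER_CUBIC)]))
E
python3 chk.py
```

```text
b display centroid bed 75.5 13.9 165
[0.52175045 0.04747031 0.25941343] [ 0.34636596 -0.11159346  0.76906233] 14.6 0.04787131873719156
o display centroid bed 84.5 -16.1 47
```

View pics/w7b.png

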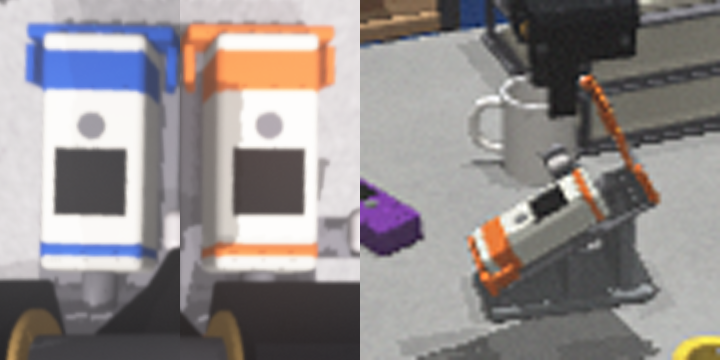

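Both testers are home: in the rectified views the tails are at rows 32 and 33 and the displays at rows 150–215 in both, square between the cheeks. Next I'll press the covers, blue first.

Emit:
carry_out --deltas '[{"hand": 0, "dp": [-0.695, -0.795, 0], "spin": 0}, {"hand": 0, "dp": [-0.695, -0.795, 0], "spin": 0}, {"hand": 0, "dp": [-0.695, -0.795, 0], "spin": 0}, {"hand": 0, "dp": [-0.695, -0.795, 0], "spin": 0}, {"hand": 0, "dp": [-0.695, -0.795, 0], "spin": 0}, {"hand": 0, "dp": [-0.695, -0.795, 0], "spin": 0}, {"hand": 0, "dp": [-0.695, -0.795, 0], "spin": 0}, {"hand": 0, "dp": [-0.695, -0.795, 0], "spin": 0}, {"hand": 0, "dp": [-0.695, -0.795, 0], "spin": 0}]'

```text
time: 15.6
ee_pos: [0.6681, -0.1683, 0.2591]
eef_rot: [0.065, 0.998, 0.001, -0.0]
ft_force: [0.1, -0.1, -0.5]
width: 0.0009
grip_force: 0.0
```

```bash
cat > cov.py <<'E'
from plan import *
def cov(n,bs):
    v=json.load(open('beds.json'))[n]; R,o=pose(v); H=R@np.array([.158,0,.036])+o
    hd=np.array([np.cos(v[2]),np.sin(v[2]),0]); st=read_state()
    print(np.round(st['ee_pos'],4),st['width'],np.round(st['ft_force'],1),st['time'])
    for b,r,X in bs:   # b deg, r contact mm, X extra offset
        c=np.radians(b); x=-r*np.cos(c)+X; z=r*np.sin(c)
        w=H+hd*x/1e3+[0,0,z/1e3]; print(b,w.round(4),tool(st,w).round(3))
E
python3 -c "
from cov import *
cov('b',[(73,52,24),(73,52,9.5),(60,52,9.5),(45,52,9.5),(30,52,9.5),(15,54,5),(0,56,0),(-10,56,-5),(-14,56,-9.5),(-20,54,-9.5),(-24,53,-9.5),(-28,52,-9.5)])"
```

```text
[ 0.6681 -0.1683  0.2591] 0.0009100542347619763 [ 0.1 -0.1 -0.5] 15.6
73 [ 0.6564 -0.1709  0.1857] [ 0.045 -0.017  0.294]
73 [ 0.642  -0.1692  0.1857] [ 0.103 -0.017  0.294]
60 [ 0.6312 -0.1679  0.181 ] [ 0.146 -0.018  0.313]
45 [ 0.6206 -0.1666  0.1727] [ 0.189 -0.018  0.346]
30 [ 0.6123 -0.1656  0.162 ] [ 0.223 -0.019  0.389]
15 [ 0.6008 -0.1642  0.1499] [ 0.269 -0.019  0.437]
0 [ 0.592  -0.1632  0.136 ] [ 0.304 -0.02   0.493]
-10 [ 0.5879 -0.1627  0.1262] [ 0.321 -0.02   0.532]
-14 [ 0.5843 -0.1622  0.1224] [ 0.336 -0.02   0.547]
-20 [ 0.5878 -0.1627  0.1175] [ 0.321 -0.02   0.567]
-24 [ 0.5901 -0.1629  0.1144] [ 0.312 -0.02   0.579]
-28 [ 0.5926 -0.1632  0.1116] [ 0.302 -0.02   0.59 ]
```

Emit:
carry_out --deltas '[{"hand": 0, "dp": [0.02, -0.017, 0.15], "spin": 0}, {"hand": 0, "dp": [0.045, -0.017, 0.294], "spin": 0}, {"hand": 0, "dp": [0.045, -0.017, 0.294], "spin": 0}, {"hand": 0, "dp": [0.103, -0.017, 0.294], "spin": 0}, {"hand": 0, "dp": [0.125, -0.018, 0.303], "spin": 0}, {"hand": 0, "dp": [0.146, -0.018, 0.313], "spin": 0}, {"hand": 0, "dp": [0.168, -0.018, 0.33], "spin": 0}, {"hand": 0, "dp": [0.189, -0.018, 0.346], "spin": 0}, {"hand": 0, "dp": [0.206, -0.018, 0.368], "spin": 0}, {"hand": 0, "dp": [0.223, -0.019, 0.389], "spin": 0}, {"hand": 0, "dp": [0.246, -0.019, 0.413], "spin": 0}, {"hand": 0, "dp": [0.269, -0.019, 0.437], "spin": 0}, {"hand": 0, "dp": [0.287, -0.019, 0.465], "spin": 0}, {"hand": 0, "dp": [0.304, -0.02, 0.493], "spin": 0}, {"hand": 0, "dp": [0.321, -0.02, 0.525], "spin": 0}, {"hand": 0, "dp": [0.321, -0.02, 0.525], "spin": 0}]'

```text
time: 17.2
ee_pos: [0.5865, -0.1651, 0.1267]
eef_rot: [0.066, 0.998, 0.0, -0.001]
ft_force: [-0.1, 0.3, 0.2]
width: 0.0004
grip_force: 0.0
```

Emit:
carry_out --deltas '[{"hand": 0, "dp": [0, 0, 0.01], "spin": 0}, {"hand": 0, "dp": [0, 0, 0.02], "spin": 0}, {"hand": 0, "dp": [0, 0, 0.027], "spin": 0}, {"hand": 0, "dp": [0, 0, 0.034], "spin": 0}, {"hand": 0, "dp": [0, 0, 0.039], "spin": 0}, {"hand": 0, "dp": [0, 0, 0.044], "spin": 0}]'

```text
time: 17.8
ee_pos: [0.5893, -0.166, 0.1187]
eef_rot: [0.066, 0.998, -0.0, 0.002]
ft_force: [0.6, -0.7, 9.7]
width: 0.0
grip_force: 4.4
```

Emit:
carry_out --deltas '[{"hand": 0, "dp": [0, 0, 0.003], "spin": 0}, {"hand": 0, "dp": [0, 0, 0.006], "spin": 0}, {"hand": 0, "dp": [0, 0, 0.009], "spin": 0}, {"hand": 0, "dp": [0, 0, 0.012], "spin": 0}]'

```text
time: 18.2
ee_pos: [0.5884, -0.1656, 0.1146]
eef_rot: [0.066, 0.998, -0.0, 0.001]
ft_force: [-0.0, 0.5, 0.3]
width: 0.0004
grip_force: 0.1
```

Emit:
carry_out --deltas '[{"hand": 0, "dp": [0, 0, -0.2], "spin": 0}, {"hand": 0, "dp": [0, 0, -0.4], "spin": 0}, {"hand": 0, "dp": [0, 0.1, -0.58], "spin": 0}, {"hand": 0, "dp": [-0.05, 0.3, -0.58], "spin": 0}, {"hand": 0, "dp": [-0.1, 0.5, -0.58], "spin": 0}, {"hand": 0, "dp": [-0.116, 0.66, -0.58], "spin": 0}, {"hand": 0, "dp": [-0.116, 0.66, -0.58], "spin": 0}, {"hand": 0, "dp": [-0.116, 0.66, -0.58], "spin": 0}]'

```text
time: 19.0
ee_pos: [0.6381, -0.0043, 0.2581]
eef_rot: [0.065, 0.998, -0.0, -0.001]
ft_force: [-0.1, -1.1, -1.1]
width: 0.0007
grip_force: 0.0
```

```bash
cat > lid.py <<'E'
from plan import *
def lid(n):
    s,im=shot('wrist','lidw_'+n); R,o=pose(json.load(open('beds.json'))[n]); best=[]
    sd,ims=shot('side','lids_'+n); sc,imc=shot('scene','lidc_'+n)
    for nm,I,C in(('wrist',im,cam('wrist',s)),('side',ims,cam('side')),('scene',imc,cam('scene'))):
        h=cv2.cvtColor(I,cv2.COLOR_BGR2HSV).astype(int)
        m=(h[...,1]>120)&(h[...,2]>60)&((abs(h[...,0]-112)<14) if n=='b' else ((h[...,0]<16)))
        r=[]
        for a in(0,.1,.25,.6,1,1.6):
            G=np.array([[158-d*np.cos(a),y,36+d*np.sin(a)] for d in range(6,60,3) for y in range(-32,33,4)])/1e3
            p=proj(C,G@R.T+o).round().astype(int); ok=(p[:,0]>=0)&(p[:,0]<640)&(p[:,1]>=0)&(p[:,1]<400)
            r.append(m[p[ok,1],p[ok,0]].sum()/len(p))
        print(nm,'cover-colour share at a=0,.1,.25,.6,1,1.6:',np.round(r,2))
E
python3 -c "
from lid import *
lid('b'); s=read_state(); print(s['ee_pos'],tool(s,[.660,.157,.259]))"
```

```text
wrist cover-colour share at a=0,.1,.25,.6,1,1.6: [1.   1.   0.96 0.87 0.77 0.29]
side cover-colour share at a=0,.1,.25,.6,1,1.6: [0.99 0.94 0.87 0.71 0.54 0.02]
scene cover-colour share at a=0,.1,.25,.6,1,1.6: [0.92 0.9  0.79 0.64 0.59 0.7 ]
[ 0.63793796 -0.00741573  0.25897675] [ 1.06089543e-03  6.63556292e-01 -4.50218455e-04]
```

The blue cover lies on the shut plane (99% match in the side view). On to orange.

Emit:
carry_out --deltas '[{"hand": 0, "dp": [0, 0.66, 0], "spin": 0}, {"hand": 0, "dp": [0, 0.66, 0], "spin": 0}, {"hand": 0, "dp": [0, 0.66, 0], "spin": 0}, {"hand": 0, "dp": [0, 0.66, 0], "spin": 0}, {"hand": 0, "dp": [0, 0.66, 0], "spin": 0}, {"hand": 0, "dp": [0, 0.66, 0], "spin": 0}, {"hand": 0, "dp": [0, 0.66, 0], "spin": 0}]'

```text
time: 19.85
ee_pos: [0.6604, 0.155, 0.2594]
eef_rot: [0.068, 0.998, -0.0, 0.0]
ft_force: [0.6, -0.9, 0.1]
width: 0.0003
grip_force: 0.0
```

```bash
python3 -c "
from cov import *
cov('o',[(66,52,28),(63,52,9.5),(45,52,9.5),(30,52,9.5),(15,54,5),(0,56,0),(-10,56,-5)])"
```

```text
[0.6604 0.155  0.2594] 0.00025865810776567436 [ 0.6 -0.9  0.1] 19.85
66 [0.638  0.1596 0.1835] [0.092 0.006 0.304]
63 [0.6172 0.1623 0.1823] [0.175 0.006 0.308]
45 [0.6041 0.1641 0.1727] [0.228 0.006 0.347]
30 [0.596  0.1652 0.162 ] [0.261 0.006 0.39 ]
15 [0.5844 0.1667 0.1499] [0.308 0.006 0.438]
0 [0.5757 0.1679 0.136 ] [0.343 0.005 0.494]
-10 [0.5716 0.1684 0.1262] [0.36  0.005 0.533]
```

Emit:
carry_out --deltas '[{"hand": 0, "dp": [0.03, 0.006, 0.16], "spin": 0}, {"hand": 0, "dp": [0.06, 0.006, 0.304], "spin": 0}, {"hand": 0, "dp": [0.092, 0.006, 0.304], "spin": 0}, {"hand": 0, "dp": [0.135, 0.006, 0.306], "spin": 0}, {"hand": 0, "dp": [0.175, 0.006, 0.308], "spin": 0}, {"hand": 0, "dp": [0.2, 0.006, 0.328], "spin": 0}, {"hand": 0, "dp": [0.228, 0.006, 0.347], "spin": 0}, {"hand": 0, "dp": [0.245, 0.006, 0.368], "spin": 0}, {"hand": 0, "dp": [0.261, 0.006, 0.39], "spin": 0}, {"hand": 0, "dp": [0.285, 0.006, 0.414], "spin": 0}, {"hand": 0, "dp": [0.308, 0.006, 0.438], "spin": 0}, {"hand": 0, "dp": [0.326, 0.006, 0.466], "spin": 0}, {"hand": 0, "dp": [0.343, 0.005, 0.494], "spin": 0}, {"hand": 0, "dp": [0.36, 0.005, 0.527], "spin": 0}, {"hand": 0, "dp": [0.36, 0.005, 0.527], "spin": 0}]'

```text
time: 21.35
ee_pos: [0.5698, 0.1711, 0.1259]
eef_rot: [0.066, 0.998, -0.0, -0.001]
ft_force: [-0.3, 0.1, -0.7]
width: 0.0003
grip_force: 0.0
```

Emit:
carry_out --deltas '[{"hand": 0, "dp": [0, 0, 0.01], "spin": 0}, {"hand": 0, "dp": [0, 0, 0.02], "spin": 0}, {"hand": 0, "dp": [0, 0, 0.027], "spin": 0}, {"hand": 0, "dp": [0, 0, 0.034], "spin": 0}, {"hand": 0, "dp": [0, 0, 0.039], "spin": 0}, {"hand": 0, "dp": [0, 0, 0.044], "spin": 0}]'

```text
time: 21.95
ee_pos: [0.5726, 0.1706, 0.1179]
eef_rot: [0.067, 0.998, 0.0, 0.002]
ft_force: [1.0, -1.0, 4.3]
width: 0.0002
grip_force: 1.7
```

Emit:
carry_out --deltas '[{"hand": 0, "dp": [0, 0, 0.003], "spin": 0}, {"hand": 0, "dp": [0, 0, 0.006], "spin": 0}, {"hand": 0, "dp": [0, 0, 0.009], "spin": 0}, {"hand": 0, "dp": [0, 0, 0.012], "spin": 0}]'

```text
time: 22.35
ee_pos: [0.5709, 0.1712, 0.113]
eef_rot: [0.066, 0.998, 0.0, -0.0]
ft_force: [-0.4, -0.6, 1.2]
width: 0.0006
grip_force: 0.4
```

Emit:
carry_out --deltas '[{"hand": 0, "dp": [0, 0, -0.2], "spin": 0}, {"hand": 0, "dp": [0, 0, -0.4], "spin": 0}, {"hand": 0, "dp": [0, -0.1, -0.58], "spin": 0}, {"hand": 0, "dp": [-0.1, -0.3, -0.58], "spin": 0}, {"hand": 0, "dp": [-0.2, -0.5, -0.58], "spin": 0}, {"hand": 0, "dp": [-0.25, -0.66, -0.58], "spin": 0}, {"hand": 0, "dp": [-0.25, -0.66, -0.58], "spin": 0}, {"hand": 0, "dp": [-0.25, -0.66, -0.58], "spin": 0}]'

```text
time: 23.15
ee_pos: [0.611, -0.0027, 0.2578]
eef_rot: [0.068, 0.998, -0.0, -0.0]
ft_force: [-0.3, 1.0, -0.1]
width: 0.0005
grip_force: 0.0
```

```bash
python3 -c "
from lid import *
lid('o'); lid('b'); s=read_state(); print(s['ee_pos'],s['ft_force'],s['time'])"
```

```text
wrist cover-colour share at a=0,.1,.25,.6,1,1.6: [0.73 0.78 0.74 0.62 0.54 0.29]
side cover-colour share at a=0,.1,.25,.6,1,1.6: [1.   0.98 0.88 0.66 0.44 0.  ]
scene cover-colour share at a=0,.1,.25,.6,1,1.6: [0.96 0.97 0.84 0.62 0.53 0.56]
wrist cover-colour share at a=0,.1,.25,.6,1,1.6: [1.   1.   0.96 0.87 0.78 0.  ]
side cover-colour share at a=0,.1,.25,.6,1,1.6: [0.99 0.94 0.87 0.71 0.54 0.02]
scene cover-colour share at a=0,.1,.25,.6,1,1.6: [0.93 0.9  0.79 0.64 0.59 0.7 ]
[0.61105722 0.00093    0.25812818] [0.5379786  0.02706717 0.0142242 ] 23.45
```

Blue is clearly shut. For orange the force dropped as it does on a snap, but the image can't separate 0 from 0.1 rad, so I'll touch it lightly to confirm.

Emit:
carry_out --deltas '[{"hand": 0, "dp": [0.1, 0.2, 0], "spin": 0}, {"hand": 0, "dp": [0.2, 0.4, 0], "spin": 0}, {"hand": 0, "dp": [0.25, 0.6, 0], "spin": 0}, {"hand": 0, "dp": [0.25, 0.66, 0.1], "spin": 0}, {"hand": 0, "dp": [0.25, 0.66, 0.3], "spin": 0}, {"hand": 0, "dp": [0.25, 0.66, 0.48], "spin": 0}, {"hand": 0, "dp": [0.25, 0.66, 0.55], "spin": 0}, {"hand": 0, "dp": [0.25, 0.66, 0.58], "spin": 0}, {"hand": 0, "dp": [0.25, 0.66, 0.588], "spin": 0}, {"hand": 0, "dp": [0.25, 0.66, 0.588], "spin": 0}]'

```text
time: 24.45
ee_pos: [0.5717, 0.1716, 0.1124]
eef_rot: [0.066, 0.998, 0.0, 0.001]
ft_force: [0.1, 0.5, -0.9]
width: 0.0005
grip_force: 0.0
```

There is no contact at a height below the catch's snap point, so the orange cover is latched. I'll back off and hand in.

Emit:
carry_out --deltas '[{"hand": 0, "dp": [0, 0, -0.2], "spin": 0}, {"hand": 0, "dp": [0, 0, -0.4], "spin": 0}, {"hand": 0, "dp": [0, 0, -0.6], "spin": 0}, {"hand": 0, "dp": [0, 0, -0.6], "spin": 0}, {"hand": 0, "dp": [0, 0, -0.6], "spin": 0}]'

```text
time: 24.95
ee_pos: [0.5721, 0.1713, 0.2642]
eef_rot: [0.066, 0.998, 0.001, 0.002]
ft_force: [-0.7, -0.2, -0.5]
width: 0.0001
grip_force: 0.0
```

```bash
python3 -c "
from bench import *
print(read_state()['ee_pos']); print(close_job())"
```

```text
[0.57206796 0.17132597 0.26415575]
the job is handed in; nothing more can be done
None
```

The job is handed in at about 25 s of the 72 s: both testers are home against their foot stops, and both covers appear latched (force drop on pressing, shut plane in the side view); the hand-in gave no verdict.

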